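# Set the packing console to the green programme and start it

## Task

Get the packing console ready for the green-capped bottles: turn its pointer dial until it clicks in with the white pointer line at the green dot, and only then press the white start button fully down and let it come up again. Leave everything else on the table where it stands.

Things in the scene. Friction and masses are not known exactly. Their poses are not given: they have to be found in the camera images.
- console: grey control console with an aluminium deck, fixed on the table: 200 mm (its x) by 280 mm (its y), deck 60 mm high; along its far (+x) edge a blue ridge 38 mm wide rises 25 mm above the deck. Origin at the centre of its underside, x points away from the operator, z up. The dial's axis stands at (-20, +45) mm, the button's at (-20, -90) mm in its frame
- dial (a joint): angle of the dial in rad, anticlockwise from above; 0 = pointer along the console's +x. Six click positions: -1.134, -0.681, -0.227, 0.227, 0.681, 1.134 (stops at 1.23 either way). It starts at -0.227 or 0.227 (pause, short black lines); the coloured dots are at the other four. A spring drives it from between two positions into the nearer one; about 0.1 N m turns it over a click
- dial_grip (a point): on the dial's vertical axis, 24 mm above the deck, at the height to grip; x axis = pointer direction. Black dial: round skirt 54 mm across and 8 mm high, on it an upright grip bar 52 mm long (along the pointer), 14 mm thick, from 8 to 35 mm above the deck; the white line on its +x end is the pointer
- dial_pointer (a point): the point at deck height, 52 mm out from the dial's axis, at which the pointer line aims (it lies on the circle of the dots); x axis = direction of the pointer
- dot_green: round green dot, 18 mm across, 3 mm high, fixed on the deck; origin at its centre, underside. The red, yellow, green and blue dots lie 52 mm from the dial's axis at -65, -39, +39 and +65 degrees from the console's x axis (anticlockwise from above); which colour lies where changes. The pointer must aim at this one
- start_top (a point): centre of the top of the white round start button, 32 mm across, in a black collar 44 mm across and 12 mm high; when up it stands 18 mm above the deck; it moves straight down
- start (a joint): travel of the start button in m: 0 up, 0.006 fully down; a spring pushes it up again, from 1.5 N at the top to 5 N fully down
- dot_red: red dot, the same in size; another programme
- dot_yellow: yellow dot, the same in size; another programme
- dot_blue: blue dot, the same in size; another programme
- bottle_a: bystander: brown-yellow bottle with a green crown cap, 61 mm across, 228 mm high; origin at the centre of its underside
- bottle_b: bystander: a second bottle, the same as bottle_a; origin at the centre of its underside
- cap_tub: bystander: white open tub with green crown caps, 116 mm across, 68 mm high, 20 to 35 mm from the console's left (+y) side; origin at the centre of its underside
- tape_roll: bystander: roll of brown tape lying flat, 110 mm across, 48 mm high, 20 to 35 mm from the console's right (-y) side; origin at the centre of its underside
- label_roll: bystander: white label roll on its face, 100 mm across, 60 mm high; origin at the centre of its underside
- cutter: bystander: yellow snap-off cutter lying flat, 107x143x18 mm; origin at the centre of its underside
- marker: bystander: blue and white felt marker lying flat, 133 mm long, 14 mm high; origin at the centre of its underside

How it is judged:
By the outcome, as a careful person would: the job done as asked, in the order asked, and still so for the second after the job is handed in, with the robot touching nothing.
It also fails if it takes over 38 s, if anything falls off the work surface, if the arm or the gripper's body presses on something with over 40 N, if the wrist force passes 120 N, or if a joint passes its speed limit or range.

## Robot

A 6-joint arm with a two-finger parallel gripper is mounted at the origin on a cart in front of the work surface, level with it; the furniture and walls round the work are solid. World frame = base frame: x ahead of the robot, y to its left, z up, the work surface at z = 0. Lengths are in m, angles in rad, forces in N, time in s.
With the tool pointing down it reaches from about 0.25 to 0.775 m from the base axis. Payload 4 kg.
Tool frame: the origin (TCP) lies between the finger pads; the fingertips stand 17 mm ahead of it and the grasp point (between the pads) lies 2 mm behind it (arm.finger_overhang is the z of the fingertips in the tool frame, in m); z points along the fingers, y is the line along which they close (so a half turn about z gives the same grasp; the last joint's range is limited). The gripper opens to 94 mm and grips with 3 to 60 N. Pads are 16 mm wide; open, the fingers measure 119 mm over their backs; the gripper's body (75 mm by 177 mm) begins 78 mm behind the grasp point.
Start: joints at [-1.368, 0.087, 1.371, -0, 1.684, -0.103], TCP at [0.166, -0.525, 0.198] pointing down, gripper open.
Joint ranges: [-3.1, 3.1], [-0.76, 2.03], [0.27, 2.55], [-1.08, 4.22], [0.17, 2.65], [-2.57, 2.57]. Speed limits (rad/s): [2.79, 2.79, 3.14, 3.14, 3.14, 3.14].

## Interface

Orientations are given as a rotation vector (axis times angle).
In Python, from workcell import status, get_image, camera_model, arm gives the robot as it stands. The module is installed in compiled form; this text tells all that it offers.
- The arm moves only by the tool servo_tool, never from a script. Its argument "increments" is a list of rows, each an object of numbers: "tx", "ty", "tz": the shift along the tool's x, y, z in units of 0.02 m (1.0 is 0.02 m); "rx", "ry", "rz": the turn, a rotation vector about the tool's x, y, z in units of 1.5 rad (1.0 is 1.5 rad). A call has 1 to 8 rows; each row shifts and turns the commanded pose from where the row before left it, along the tool's axes as they then stand; what a row does not reach is not made up. A row lasts 1/12 s, in which the tool goes at most 41.7 mm and 7.16 degrees, less where a joint would pass 70% of its speed; a pose out of reach is approached as far as the arm can. A call with a number of a shift or a turn outside -1 to 1 is refused whole. A call with a gripper value outside its range is refused whole. "fingers" is the opening, from 0 (shut) to 1 (fully open), set as the call begins (left out, the last holds). The fingers move at their own pace and stop on an object; "grip_force" is the grip in N (left out, the last holds). Time passes only in rows, so rows that do not move let the fingers close. It gives the time, the measured TCP pose, the force, the opening and the grip force at its end, in the units of the state.
- status.state(): the state, without advancing time (a new reading comes with each control period).
- get_image(name): name is "side" or "top" or "wrist"; returns the picture (384x512x3 uint8, red, green, blue); there is no depth.
- camera_model(name): a dict with "camera_matrix" (3x3 intrinsics, pixels), "cam_to_world" (4x4, takes a point from camera to world coordinates). Camera axes: x right, y down, z forward; pixel columns grow to the right and rows downward; lengths in m; the calibration is good to about 2 mm. A picture is of the moment at which its call begins: read the wrist's pose just before it. camera_model takes no time and is no camera call; for the wrist camera it gives the pose at the moment of the call.
- arm.sign_off(): hands the job in; it is judged then, once.
The state is a dict: "time_s": time; "joint_pos": joint angles; "qvel": joint speeds; "joint_torque": joint torques, N m; "tool_pos": TCP position; "tool_rot": TCP orientation; "force": force on the tool from outside, world axes, zero at the start; "wrist_torque": the same for the moment, N m; "opening": finger opening in m; "gripper_force": force on a finger pad.
Only numpy, scipy, OpenCV 4.12 (cv2) and the standard library are available. Lean on these libraries where they do the work, as an engineer would, in place of code of your own. Each camera call takes 0.05 s, during which the arm holds its last target. There are 200 camera calls.

## Working session

There is one attempt and no reset: what is moved stays moved. The work goes in short steps, Python scripts to look and compute and a tool call to move; the robot and the scene stay as the last step left them, time stands still between calls to the robot, and variables do not carry over. Pictures are saved under pics/ and viewed, at most 10 in all, crops included, and the job is handed in when it is done.

Besides the shell and the picture viewer there is one more tool, called after ">>>" as a command line: name --argument value ..., lists and objects as JSON in quotes. servo_tool: Moves the arm, as the interface text tells. Its arguments: {"type":"object","properties":{"increments":{"type":"array"},"fingers":{"type":"number"},"grip_force":{"type":"number"}},"required":["increments"]}

```bash
mkdir -p pics
python3 - <<'E'
from workcell import status, get_image, camera_model, arm
import cv2,numpy as np
s=status.state();print(s['time_s'],s['tool_pos'],s['tool_rot'],s['force'],s['opening'])
for n in('top','side'):
    cv2.imwrite(f'pics/{n}0.png',cv2.resize(get_image(n)[:,:,::-1],(800,600),interpolation=cv2.INTER_CUBIC))
    m=camera_model(n);print(np.round(m['camera_matrix'],1).tolist(),np.round(m['cam_to_world'],4).tolist())
E
```

```text
0.0 [ 0.16545434 -0.52394793  0.19664286] [-3.10282451e+00 -4.78162495e-01  1.84891364e-04] [0.74282531 0.75264418 0.73930501] 0.09404154043521866
[[451.2, 0.0, 268.9], [0.0, 451.2, 189.8], [0.0, 0.0, 1.0]] [[-0.0188, -0.9847, 0.173, 0.1526], [-0.9998, 0.0167, -0.0136, 0.0416], [0.0105, -0.1732, -0.9848, 1.7609], [0.0, 0.0, 0.0, 1.0]]
[[366.1, 0.0, 262.6], [0.0, 366.1, 191.8], [0.0, 0.0, 1.0]] [[0.9985, -0.0196, 0.0516, 0.3731], [-0.0535, -0.5717, 0.8187, -1.1103], [0.0134, -0.8202, -0.5719, 0.8678], [0.0, 0.0, 0.0, 1.0]]
```

View pics/top0.png

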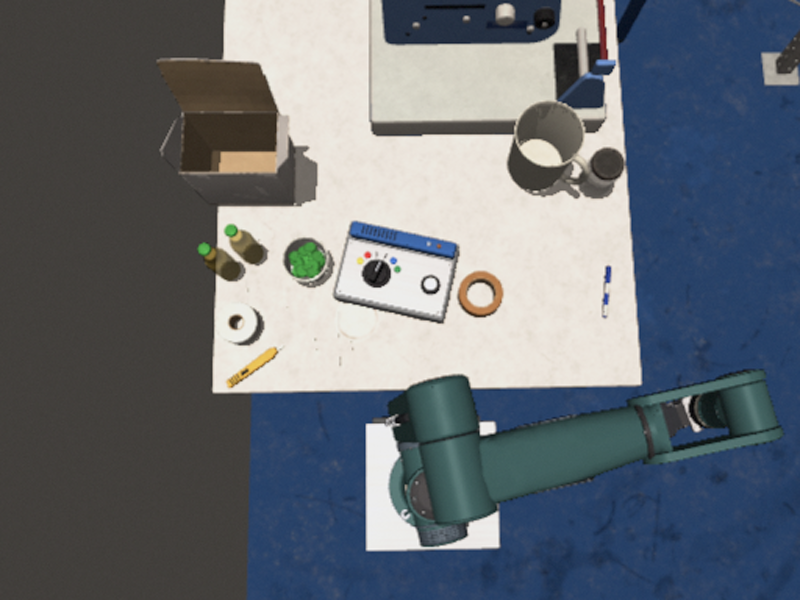

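View pics/side0.png

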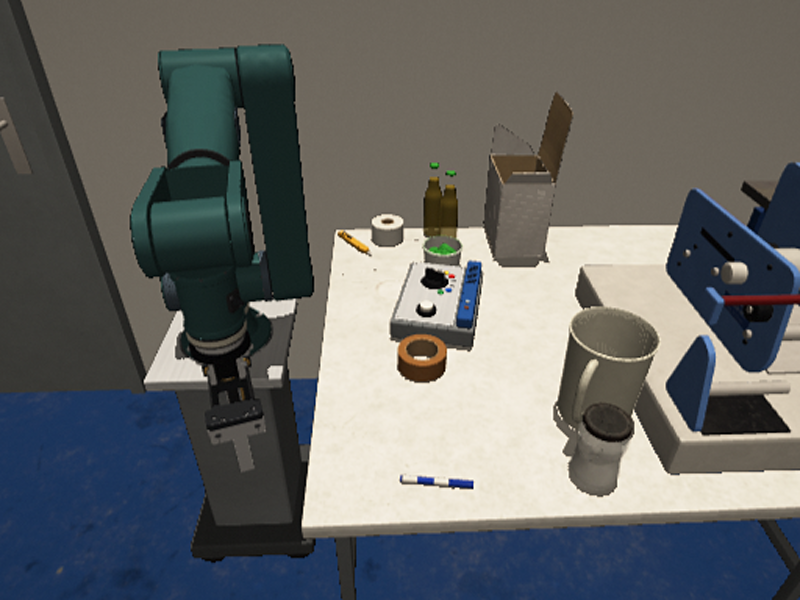

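Top: the console dial is near (377,273), the button near (430,284), and green is the rightmost dot (397,269), probably -65°. The side view shows the console at (435,300). I'll enlarge both.

Run:
```python
from workcell import get_image
import cv2
for n,(x,y,w,h) in dict(top=(208,138,92,69),side=(246,163,66,60)).items():
    im=get_image(n)[y:y+h,x:x+w,::-1];k=8 if n=='top' else 10
    cv2.imwrite(f'pics/{n}1.png',cv2.resize(im,None,fx=k,fy=k,interpolation=cv2.INTER_CUBIC))
```

```text
(no output)
```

View pics/top1.png

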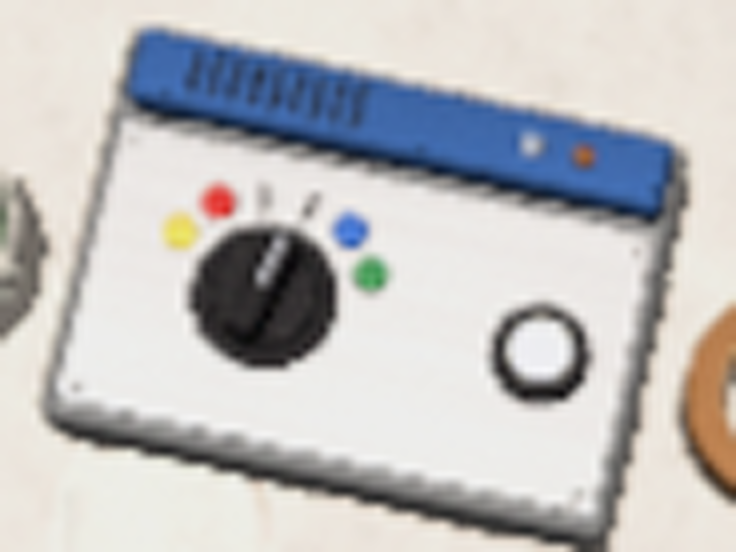

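View pics/side1.png

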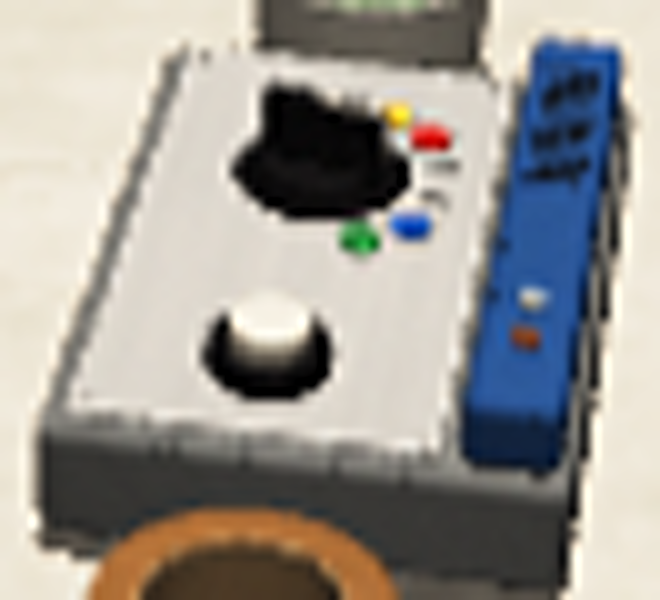

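The zoomed top view shows green (371,274), blue (351,230), red (219,203), yellow (180,232) and the button (541,350). The white pointer line runs from (262,283) to (285,238), at about the -0.227 position. The side view shows the same dots, with the button top near (272,312). Next I'll triangulate these and fit the console pose.

```bash
cat > h.py <<'E'
import numpy as np
from workcell import camera_model,status
from scipy.optimize import least_squares
def proj(m,P):
    T=np.linalg.inv(m['cam_to_world']);c=P@T[:3,:3].T+T[:3,3];q=c@m['camera_matrix'].T;return q[:,:2]/q[:,2:]
def con(p,P):
    c,s=np.cos(p[3]),np.sin(p[3]);return P@np.array([[c,-s,0],[s,c,0],[0,0,1]]).T+p[:3]
def dot(d):
    a=np.radians(d);return[-.02+.052*np.cos(a),.045+.052*np.sin(a),.063]
E
python3 - <<'E'
from h import *
mt,ms=camera_model('top'),camera_model('side')
names=['green','blue','red','yellow','button']
t=(np.array([[371,274],[351,230],[219,203],[180,232],[541,350]])+.5)/8-.5+[208,138]
s=(np.array([[360,236],[411,223],[432,135],[399,114],[271,313]])+.5)/10-.5+[246,163]
for n,a,b in zip(names,t,s):
    r=least_squares(lambda P:np.r_[proj(mt,P[None])[0]-a,proj(ms,P[None])[0]-b],[.4,0,.06]);print(n,r.x.round(4),r.fun.round(2))
M=np.array([dot(-65),dot(-39),dot(39),dot(65),[-.02,-.09,.078]])
for lab,f in dict(both=lambda p:np.r_[(proj(mt,con(p,M))-t).ravel(),(proj(ms,con(p,M))-s).ravel()],top=lambda p:np.r_[(proj(mt,con(np.r_[p[:2],0,p[3]],M))-t).ravel(),p[2]]).items():
    r=least_squares(f,[.45,0,0,-.2]);p=r.x;print(lab,p.round(4),np.abs(r.fun).max().round(2),'dial,button',con(p,np.array([[-.02,.045,.084],[-.02,-.09,.078]])).round(4).tolist())
E
```

```text
green [0.5217 0.0741 0.0659] [-0.   -0.03 -0.03  0.01]
blue [0.5432 0.0835 0.0654] [ 0.    0.07  0.07 -0.02]
red [0.5581 0.1468 0.0658] [-0.   -0.07 -0.08  0.02]
yellow [0.5455 0.1658 0.064 ] [-0.01 -0.33 -0.34  0.07]
button [ 0.4796 -0.0061  0.0864] [-0.01 -0.14 -0.13  0.03]
both [ 0.5205  0.0765  0.0036 -0.2423] 1.08 dial,button [[0.5119, 0.125, 0.0876], [0.4795, -0.006, 0.0816]]
top [ 0.521   0.0765 -0.     -0.234 ] 0.1 dial,button [[0.512, 0.1249, 0.084], [0.4807, -0.0064, 0.078]]
```

>>> servo_tool --increments '[{"tx": 0.97, "ty": -0.95}, {"tx": 0.97, "ty": -0.95}, {"tx": 0.97, "ty": -0.95}, {"tx": 0.97, "ty": -0.95}, {"tx": 0.97, "ty": -0.95}, {"tx": 0.97, "ty": -0.95}, {"tx": 0.97, "ty": -0.95}, {"tx": 0.97, "ty": -0.95}]' --fingers 0.45

```text
schema error: expected keys tx, ty, tz, rx, ry, rz
```

>>> servo_tool --increments '[{"tx": 0.97, "ty": -0.95}, {"tx": 0.97, "ty": -0.95}, {"tx": 0.97, "ty": -0.95}, {"tx": 0.97, "ty": -0.95}, {"tx": 0.97, "ty": -0.95}, {"tx": 0.97, "ty": -0.95}, {"tx": 0.97, "ty": -0.95}, {"tx": 0.97, "ty": -0.95}]'

```text
schema error: expected keys tx, ty, tz, rx, ry, rz
```

>>> servo_tool --increments '[{"tx": 0.97, "ty": -0.95}, {"tx": 0.97, "ty": -0.95}, {"tx": 0.97, "ty": -0.95}, {"tx": 0.97, "ty": -0.95}, {"tx": 0.97, "ty": -0.95}, {"tx": 0.97, "ty": -0.95}, {"tx": 0.97, "ty": -0.95}, {"tx": 0.97, "ty": -0.95}]'

```text
schema error: expected keys tx, ty, tz, rx, ry, rz
```

>>> servo_tool --increments '[{"rz": -0.08}, {"rz": -0.08}, {"rz": -0.08}, {"rz": -0.08}, {"rz": -0.08}, {"rz": -0.08}, {"rz": -0.08}, {"rz": -0.08}]'

```text
schema error: expected keys tx, ty, tz, rx, ry, rz
```

>>> servo_tool --increments '[{"rz": -0.08}, {"rz": -0.08}, {"rz": -0.08}, {"rz": -0.08}, {"rz": -0.08}, {"rz": -0.08}, {"rz": -0.08}, {"rz": -0.08}]'

```text
schema error: expected keys tx, ty, tz, rx, ry, rz
```

All six keys are required in every row.

>>> servo_tool --increments '[{"tx": 0.97, "ty": -0.95, "tz": 0, "rx": 0, "ry": 0, "rz": 0}, {"tx": 0.97, "ty": -0.95, "tz": 0, "rx": 0, "ry": 0, "rz": 0}, {"tx": 0.97, "ty": -0.95, "tz": 0, "rx": 0, "ry": 0, "rz": 0}, {"tx": 0.97, "ty": -0.95, "tz": 0, "rx": 0, "ry": 0, "rz": 0}, {"tx": 0.97, "ty": -0.95, "tz": 0, "rx": 0, "ry": 0, "rz": 0}, {"tx": 0.97, "ty": -0.95, "tz": 0, "rx": 0, "ry": 0, "rz": 0}, {"tx": 0.97, "ty": -0.95, "tz": 0, "rx": 0, "ry": 0, "rz": 0}, {"tx": 0.97, "ty": -0.95, "tz": 0, "rx": 0, "ry": 0, "rz": 0}]' --fingers 0.45

```text
time_s: 0.87
tool_pos: [0.2681, -0.3315, 0.1976]
tool_rot: [-3.105, -0.478, 0.0]
force: [0.7, 0.0, 0.1]
opening: 0.0445
gripper_force: 0.0
```

>>> servo_tool --increments '[{"tx": 0.97, "ty": -0.95, "tz": 0, "rx": 0, "ry": 0, "rz": 0}, {"tx": 0.97, "ty": -0.95, "tz": 0, "rx": 0, "ry": 0, "rz": 0}, {"tx": 0.97, "ty": -0.95, "tz": 0, "rx": 0, "ry": 0, "rz": 0}, {"tx": 0.97, "ty": -0.95, "tz": 0, "rx": 0, "ry": 0, "rz": 0}, {"tx": 0.97, "ty": -0.95, "tz": 0, "rx": 0, "ry": 0, "rz": 0}, {"tx": 0.97, "ty": -0.95, "tz": 0, "rx": 0, "ry": 0, "rz": 0}, {"tx": 0.97, "ty": -0.95, "tz": 0, "rx": 0, "ry": 0, "rz": 0}, {"tx": 0.97, "ty": -0.95, "tz": 0, "rx": 0, "ry": 0, "rz": 0}]'

```text
time_s: 1.53
tool_pos: [0.3703, -0.1398, 0.1977]
tool_rot: [3.105, 0.478, 0.0]
force: [-0.2, -0.1, -0.1]
opening: 0.0425
gripper_force: 0.0
```

>>> servo_tool --increments '[{"tx": 0.97, "ty": -0.95, "tz": 0, "rx": 0, "ry": 0, "rz": 0}, {"tx": 0.97, "ty": -0.95, "tz": 0, "rx": 0, "ry": 0, "rz": 0}, {"tx": 0.97, "ty": -0.95, "tz": 0, "rx": 0, "ry": 0, "rz": 0}, {"tx": 0.97, "ty": -0.95, "tz": 0, "rx": 0, "ry": 0, "rz": 0}, {"tx": 0.97, "ty": -0.95, "tz": 0, "rx": 0, "ry": 0, "rz": 0}, {"tx": 0.97, "ty": -0.95, "tz": 0, "rx": 0, "ry": 0, "rz": 0}, {"tx": 0.97, "ty": -0.95, "tz": 0, "rx": 0, "ry": 0, "rz": 0}, {"tx": 0.97, "ty": -0.95, "tz": 0, "rx": 0, "ry": 0, "rz": 0}]'

```text
time_s: 2.2
tool_pos: [0.4726, 0.0519, 0.1976]
tool_rot: [3.105, 0.479, -0.0]
force: [0.5, -0.3, -1.0]
opening: 0.0429
gripper_force: 0.0
```

>>> servo_tool --increments '[{"tx": 0, "ty": 0, "tz": 0, "rx": 0, "ry": 0, "rz": -0.08}, {"tx": 0, "ty": 0, "tz": 0, "rx": 0, "ry": 0, "rz": -0.08}, {"tx": 0, "ty": 0, "tz": 0, "rx": 0, "ry": 0, "rz": -0.08}, {"tx": 0, "ty": 0, "tz": 0, "rx": 0, "ry": 0, "rz": -0.08}, {"tx": 0, "ty": 0, "tz": 0, "rx": 0, "ry": 0, "rz": -0.08}, {"tx": 0, "ty": 0, "tz": 0, "rx": 0, "ry": 0, "rz": -0.08}, {"tx": 0, "ty": 0, "tz": 0, "rx": 0, "ry": 0, "rz": -0.08}, {"tx": 0, "ty": 0, "tz": 0, "rx": 0, "ry": 0, "rz": -0.08}]'

```text
time_s: 2.87
tool_pos: [0.4721, 0.0506, 0.1975]
tool_rot: [-2.527, -1.866, 0.001]
force: [0.6, 0.1, 0.6]
opening: 0.042
gripper_force: 0.0
```

>>> servo_tool --increments '[{"tx": 0, "ty": 0, "tz": 0, "rx": 0, "ry": 0, "rz": -0.08}, {"tx": 0, "ty": 0, "tz": 0, "rx": 0, "ry": 0, "rz": -0.08}, {"tx": 0, "ty": 0, "tz": 0, "rx": 0, "ry": 0, "rz": -0.08}, {"tx": 0, "ty": 0, "tz": 0, "rx": 0, "ry": 0, "rz": -0.08}, {"tx": 0, "ty": 0, "tz": 0, "rx": 0, "ry": 0, "rz": -0.08}, {"tx": 0, "ty": 0, "tz": 0, "rx": 0, "ry": 0, "rz": -0.08}, {"tx": 0, "ty": 0, "tz": 0, "rx": 0, "ry": 0, "rz": -0.08}, {"tx": 0, "ty": 0, "tz": 0, "rx": 0, "ry": 0, "rz": -0.08}]'

```text
time_s: 3.53
tool_pos: [0.4721, 0.0505, 0.1975]
tool_rot: [-1.38, -2.822, 0.0]
force: [-0.5, -0.6, 0.3]
opening: 0.0424
gripper_force: 0.0
```

Run:
```python
from h import *
from workcell import get_image
import cv2
s=status.state();print(s['time_s'],s['tool_pos'],s['tool_rot'],s['joint_pos'])
m=camera_model('wrist');im=get_image('wrist');print(np.array(m['camera_matrix']).round(1).tolist(),np.array(m['cam_to_world']).round(4).tolist())
np.savez('w0.npz',K=m['camera_matrix'],T=m['cam_to_world'])
cv2.imwrite('pics/w0.png',cv2.resize(im[:,:,::-1],(800,600),interpolation=cv2.INTER_CUBIC))
```

```text
3.5333 [0.47213105 0.05050842 0.19751031] [-1.38024553e+00 -2.82179212e+00  4.45926288e-04] [-1.28208694e-02 -8.09899296e-02  1.53993297e+00 -1.20110506e-04
  1.68306106e+00 -6.73790135e-01]
[[319.3, 0.0, 258.2], [0.0, 319.3, 190.2], [0.0, 0.0, 1.0]] [[0.7884, 0.5942, 0.1595, 0.4265], [0.6152, -0.7611, -0.2055, 0.1094], [-0.0007, 0.2601, -0.9656, 0.384], [0.0, 0.0, 0.0, 1.0]]
```

View pics/w0.png

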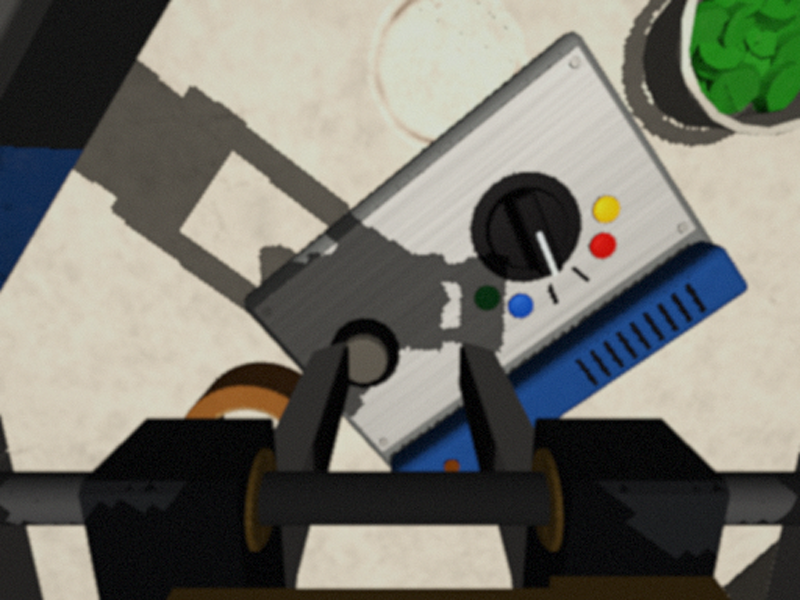

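The wrist view shows the dots at green (487,298), blue (520,306), red (602,245) and yellow (606,209). The dial skirt is centred near (526,227), and the pointer line runs (541,235) to (555,275), aiming at the pause tick next to blue, which confirms -0.227. I'll fit the console and pointer from this view together with the top view.

Run:
```python
from h import *
d=np.load('w0.npz');mw=dict(camera_matrix=d['K'],cam_to_world=d['T']);mt=camera_model('top')
M=np.array([dot(-65),dot(-39),dot(39),dot(65),[-.02,-.09,.078]])
t=(np.array([[371,274],[351,230],[219,203],[180,232],[541,350]])+.5)/8-.5+[208,138]
w=(np.array([[487,298],[520,306],[602,245],[606,209]])+.5)/1.5625-.5
# two-view heights
for n,a,b in zip(['green','blue','red','yellow'],t,w):
    r=least_squares(lambda P:np.r_[proj(mt,P[None])[0]-a,proj(mw,P[None])[0]-b],[.4,0,.06]);print(n,r.x.round(4),np.abs(r.fun).max().round(2))
for lab,k in dict(w=0,wt=1).items():
    f=lambda p:np.r_[(proj(mw,con(p,M[:4]))-w).ravel(),k*(proj(mt,con(p,M))-t).ravel(),100*p[2]]
    r=least_squares(f,[.52,.07,0,-.2]);p=r.x;print(lab,p.round(4),np.abs(r.fun).max().round(2),con(p,np.array([[-.02,.045,.084],[-.02,-.09,.078]])).round(4).tolist())
# pointer direction
K,T=d['K'],d['T']
def ray(u,z):
    v=T[:3,:3]@np.linalg.solve(K,np.r_[(np.array(u)+.5)/1.5625-.5,1]);return T[:3,3]+v*(z-T[2,3])/v[2]
a,b=ray((541,235),.0955),ray((555,275),.0955);print('pointer',a,b,np.arctan2(*(b-a)[1::-1]),'skirt',ray((526,227),.066))
```

```text
green [0.5234 0.0749 0.0629] 0.29
blue [0.5449 0.0842 0.0619] 0.17
red [0.5571 0.1473 0.0679] 0.15
yellow [0.5436 0.1655 0.0669] 0.02
w [ 0.5224  0.0772 -0.0016 -0.2312] 0.26 [[0.5132, 0.1256, 0.0824], [0.4823, -0.0058, 0.0764]]
wt [ 0.5221  0.0771 -0.0011 -0.2323] 0.38 [[0.513, 0.1255, 0.0829], [0.4819, -0.0058, 0.0769]]
pointer [0.51376159 0.12652041 0.0955    ] [0.53620985 0.11397011 0.0955    ] -0.5097853709641224 skirt [0.51174682 0.12619612 0.066     ]
```

>>> servo_tool --increments '[{"tx": 0, "ty": 0, "tz": 0, "rx": 0, "ry": 0, "rz": -0.075}, {"tx": 0, "ty": 0, "tz": 0, "rx": 0, "ry": 0, "rz": -0.075}, {"tx": 0, "ty": 0, "tz": 0, "rx": 0, "ry": 0, "rz": -0.075}, {"tx": 0, "ty": 0, "tz": 0, "rx": 0, "ry": 0, "rz": -0.075}]'

```text
time_s: 3.92
tool_pos: [0.4721, 0.0505, 0.1975]
tool_rot: [-0.721, -3.057, 0.0]
force: [0.1, -0.9, -0.1]
opening: 0.0423
gripper_force: 0.0
```

>>> servo_tool --increments '[{"tx": -0.16, "ty": 0.9, "tz": 0, "rx": 0, "ry": 0, "rz": 0}, {"tx": 0, "ty": 0.9, "tz": 0, "rx": 0, "ry": 0, "rz": 0}, {"tx": 0, "ty": 0.9, "tz": 0, "rx": 0, "ry": 0, "rz": 0}, {"tx": 0, "ty": 0.9, "tz": 0, "rx": 0, "ry": 0, "rz": 0}, {"tx": 0, "ty": 0.66, "tz": 0, "rx": 0, "ry": 0, "rz": 0}, {"tx": 0, "ty": 0, "tz": 0.5, "rx": 0, "ry": 0, "rz": 0}, {"tx": 0, "ty": 0, "tz": 0.5, "rx": 0, "ry": 0, "rz": 0}, {"tx": 0, "ty": 0, "tz": 0, "rx": 0, "ry": 0, "rz": 0}]'

```text
time_s: 4.58
tool_pos: [0.5115, 0.1244, 0.1743]
tool_rot: [-0.725, -3.051, 0.004]
force: [-0.4, -0.2, -0.8]
opening: 0.0421
gripper_force: 0.0
```

>>> servo_tool --increments '[{"tx": 0, "ty": 0.05, "tz": 0.7, "rx": 0, "ry": 0, "rz": 0}, {"tx": 0, "ty": 0, "tz": 0.7, "rx": 0, "ry": 0, "rz": 0}, {"tx": 0, "ty": 0, "tz": 0.7, "rx": 0, "ry": 0, "rz": 0}, {"tx": 0, "ty": 0, "tz": 0.7, "rx": 0, "ry": 0, "rz": 0}, {"tx": 0, "ty": 0, "tz": 0, "rx": 0, "ry": 0, "rz": 0}, {"tx": 0, "ty": 0, "tz": 0, "rx": 0, "ry": 0, "rz": 0}]'

```text
time_s: 5.08
tool_pos: [0.5128, 0.1252, 0.1208]
tool_rot: [-0.727, -3.054, 0.002]
force: [0.3, 0.1, 0.3]
opening: 0.0417
gripper_force: 0.0
```

Run:
```python
from h import *
from workcell import get_image
import cv2
s=status.state();print(s['time_s'],s['tool_pos'],s['tool_rot'])
cv2.imwrite('pics/w1.png',cv2.resize(get_image('wrist')[:,:,::-1],(800,600),interpolation=cv2.INTER_CUBIC))
```

```text
5.0833 [0.5127686  0.12518882 0.12075837] [-7.26539630e-01 -3.05390993e+00  2.01028496e-03]
```

View pics/w1.png

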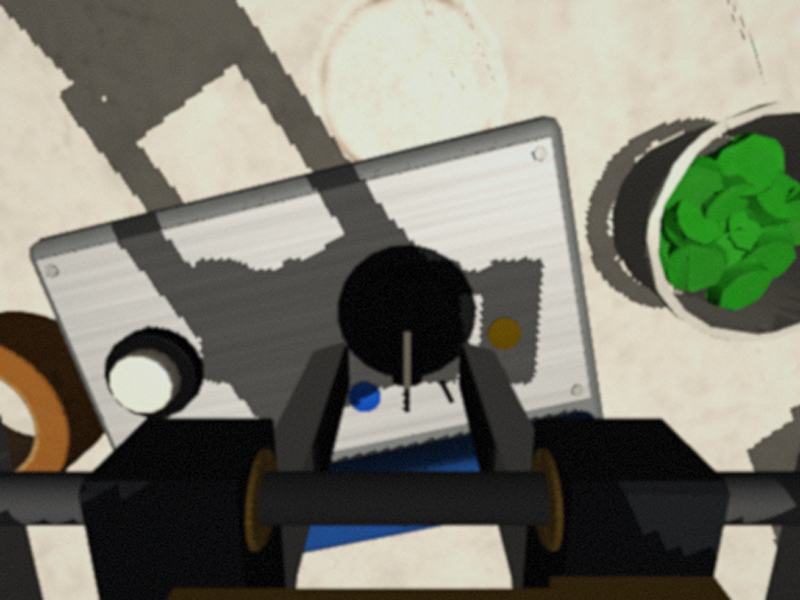

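The dial is well aligned: the pointer line is vertical at x=407, midway between the fingers (345 and 465). I'll go down and grip.

>>> servo_tool --increments '[{"tx": 0, "ty": 0, "tz": 0.5, "rx": 0, "ry": 0, "rz": 0}, {"tx": 0, "ty": 0, "tz": 0.5, "rx": 0, "ry": 0, "rz": 0}, {"tx": 0, "ty": 0, "tz": 0.55, "rx": 0, "ry": 0, "rz": 0}, {"tx": 0, "ty": 0, "tz": 0, "rx": 0, "ry": 0, "rz": 0}, {"tx": 0, "ty": 0, "tz": 0, "rx": 0, "ry": 0, "rz": 0}]'

```text
time_s: 5.55
tool_pos: [0.5129, 0.1259, 0.0893]
tool_rot: [-0.724, -3.054, 0.002]
force: [-0.5, -0.1, 0.3]
opening: 0.042
gripper_force: 0.0
```

>>> servo_tool --increments '[{"tx": 0, "ty": 0, "tz": 0, "rx": 0, "ry": 0, "rz": 0}, {"tx": 0, "ty": 0, "tz": 0, "rx": 0, "ry": 0, "rz": 0}, {"tx": 0, "ty": 0, "tz": 0, "rx": 0, "ry": 0, "rz": 0}, {"tx": 0, "ty": 0, "tz": 0, "rx": 0, "ry": 0, "rz": 0}, {"tx": 0, "ty": 0, "tz": 0, "rx": 0, "ry": 0, "rz": 0}]' --fingers 0.0 --grip_force 30

```text
time_s: 5.97
tool_pos: [0.5141, 0.1261, 0.0911]
tool_rot: [0.725, 3.056, 0.0]
force: [0.8, 0.5, 0.4]
opening: 0.0125
gripper_force: 0.0
```

>>> servo_tool --increments '[{"tx": 0, "ty": 0, "tz": 0, "rx": 0, "ry": 0, "rz": 0}, {"tx": 0, "ty": 0, "tz": 0, "rx": 0, "ry": 0, "rz": 0}, {"tx": 0, "ty": 0, "tz": 0, "rx": 0, "ry": 0, "rz": 0}]'

```text
time_s: 6.22
tool_pos: [0.5139, 0.1261, 0.0908]
tool_rot: [0.725, 3.057, -0.0]
force: [-0.6, -0.8, -0.5]
opening: 0.0005
gripper_force: 0.0
```

The fingers shut fully with no contact, so I need to look.

Run:
```python
from h import *
from workcell import get_image,arm
import cv2
s=status.state();print(arm.finger_overhang,s['time_s'],s['tool_pos'],s['opening'],s['gripper_force'],s['force'])
a=cv2.resize(get_image('wrist')[150:330,150:400,::-1],(400,288),interpolation=cv2.INTER_CUBIC)
b=cv2.resize(get_image('side')[130:220,236:361,::-1],(800,576),interpolation=cv2.INTER_CUBIC)
b=cv2.resize(get_image('side')[135:215,236:336,::-1],(400,320),interpolation=cv2.INTER_CUBIC)
o=np.zeros((320,800,3),np.uint8);o[:288,:400]=a;o[:,400:]=b
cv2.imwrite('pics/c2.png',o)
```

```text
0.017 6.2167 [0.51389978 0.12609884 0.09082021] 0.00046288251915842417 0.0 [-0.60475551 -0.79093992 -0.4631149 ]
```

View pics/c2.png

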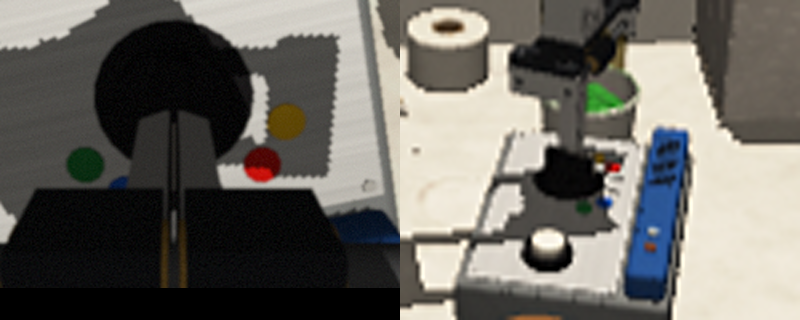

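The side view suggests the fingertips at about (570,150) end above the dial bar. I'll overlay predicted tip and bar points to check.

Run:
```python
from h import *
from workcell import get_image
import cv2
s=status.state();p=s['tool_pos'];ms=camera_model('side')
x0,y0,k=258,140,12
im=get_image('side')[y0:y0+48,x0:x0+44,::-1];im=cv2.convertScaleAbs(im,alpha=1.8,beta=25)
o=cv2.resize(im,None,fx=k,fy=k,interpolation=cv2.INTER_CUBIC)
c=np.array([np.cos(-.459),np.sin(-.459),0]);D=np.array([.5128,.1255,0])
pts={'r':((0,0,255),p-[0,0,.017]),'y':((0,255,255),D+[0,0,.095]+.026*c),'y2':((0,255,255),D+[0,0,.095]-.026*c),'g':((0,255,0),D+[0,0,.06])}
for col,P in pts.values():
    u=(proj(ms,P[None])[0]+.5-[x0,y0])*k-.5;print(u);cv2.circle(o,tuple(int(v) for v in u),4,col,1)
w=cv2.resize(cv2.convertScaleAbs(get_image('wrist')[150:300,180:345,::-1],alpha=2.5,beta=20),(264,240),interpolation=cv2.INTER_CUBIC)
oo=np.zeros((576,528+264,3),np.uint8);oo[:,:528]=o;oo[:240,528:]=w
cv2.imwrite('pics/s3.png',oo)
```

```text
[250.58738215 453.82779914]
[323.37205964 418.11597478]
[177.54063456 383.80600296]
[246.09240548 489.09854616]
```

View pics/s3.png

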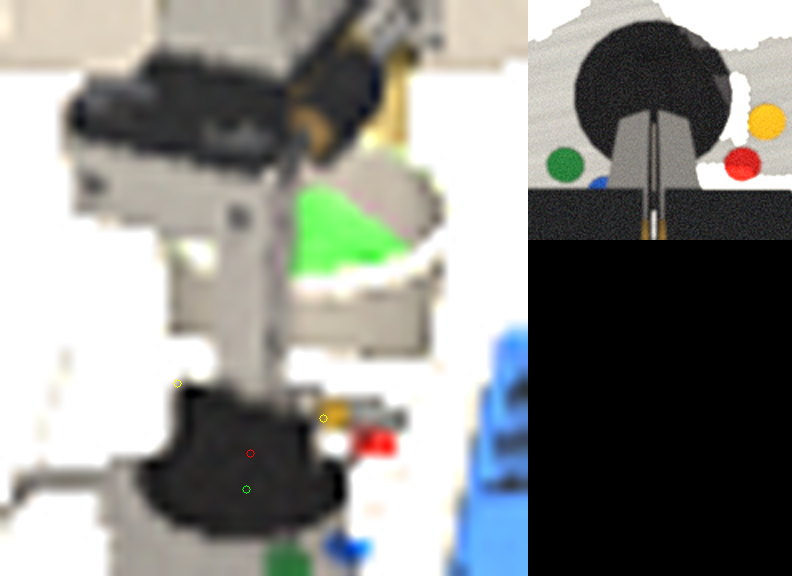

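Run:
```python
from h import *
ms=camera_model('side');P=np.array([.1655,-.524,.1967]);th=.306
y=np.array([np.sin(th),-np.cos(th),0])
for dz in(0,-.017):
  for q in(-.047,.047): print(dz,q,((proj(ms,(P+q*y+[0,0,dz])[None])[0]+.5)*1.5625-.5).round(1))
mw=camera_model('wrist');s=status.state();p=s['tool_pos'];print(p,s['tool_rot'],s['force'],s['joint_torque'])
for dz in(0,-.017,.004): print(dz,((proj(mw,(p+[0,0,dz])[None])[0]+.5)-[180,150])*1.6+[528,0])
```

```text
0 -0.047 [240.6 424.9]
0 0.047 [248.8 471.3]
-0.017 -0.047 [242.3 432.4]
-0.017 0.047 [250.5 479. ]
[0.51385259 0.12606479 0.09073082] [-7.25108288e-01 -3.05676468e+00  1.77454501e-04] [ 0.02616907  0.24287699 -0.1320898 ] [ 4.94389369e-04 -3.27090204e+01 -2.89665091e+01  2.81485019e-02
  7.12277927e-02 -3.62476794e-05]
0 [654.50701167 125.38123482]
-0.017 [654.49833894 110.33874865]
0.004 [654.50926383 129.28751856]
```

By the wrist and side views, the real fingertips are about 17–20 mm higher than assumed, at about bar-top level. I'll open and go down in small steps, watching the force.

>>> servo_tool --increments '[{"tx": 0, "ty": 0, "tz": 0, "rx": 0, "ry": 0, "rz": 0}, {"tx": 0, "ty": 0, "tz": 0, "rx": 0, "ry": 0, "rz": 0}, {"tx": 0, "ty": 0, "tz": 0, "rx": 0, "ry": 0, "rz": 0}, {"tx": 0, "ty": 0, "tz": 0, "rx": 0, "ry": 0, "rz": 0}, {"tx": 0, "ty": 0, "tz": 0, "rx": 0, "ry": 0, "rz": 0}, {"tx": 0, "ty": 0, "tz": 0, "rx": 0, "ry": 0, "rz": 0}, {"tx": 0, "ty": 0, "tz": 0.2, "rx": 0, "ry": 0, "rz": 0}, {"tx": 0, "ty": 0, "tz": 0, "rx": 0, "ry": 0, "rz": 0}]' --fingers 0.45

```text
time_s: 7.13
tool_pos: [0.5134, 0.126, 0.0859]
tool_rot: [-0.725, -3.056, 0.001]
force: [-0.7, 0.2, -0.7]
opening: 0.042
gripper_force: 0.0
```

>>> servo_tool --increments '[{"tx": 0, "ty": 0, "tz": 0.15, "rx": 0, "ry": 0, "rz": 0}, {"tx": 0, "ty": 0, "tz": 0, "rx": 0, "ry": 0, "rz": 0}]'

```text
time_s: 7.3
tool_pos: [0.5134, 0.126, 0.083]
tool_rot: [-0.725, -3.056, 0.001]
force: [-0.5, 0.1, 0.8]
opening: 0.042
gripper_force: 0.0
```

>>> servo_tool --increments '[{"tx": 0, "ty": 0, "tz": 0.15, "rx": 0, "ry": 0, "rz": 0}, {"tx": 0, "ty": 0, "tz": 0, "rx": 0, "ry": 0, "rz": 0}]'

```text
time_s: 7.47
tool_pos: [0.5135, 0.126, 0.0801]
tool_rot: [-0.725, -3.056, 0.001]
force: [-0.5, 1.0, -0.5]
opening: 0.0426
gripper_force: 0.0
```

>>> servo_tool --increments '[{"tx": 0, "ty": 0, "tz": 0.15, "rx": 0, "ry": 0, "rz": 0}, {"tx": 0, "ty": 0, "tz": 0, "rx": 0, "ry": 0, "rz": 0}]'

```text
time_s: 7.63
tool_pos: [0.5136, 0.126, 0.0771]
tool_rot: [-0.725, -3.056, 0.001]
force: [0.2, -0.3, -0.4]
opening: 0.0426
gripper_force: 0.0
```

>>> servo_tool --increments '[{"tx": 0, "ty": 0, "tz": 0, "rx": 0, "ry": 0, "rz": 0}, {"tx": 0, "ty": 0, "tz": 0, "rx": 0, "ry": 0, "rz": 0}, {"tx": 0, "ty": 0, "tz": 0, "rx": 0, "ry": 0, "rz": 0}, {"tx": 0, "ty": 0, "tz": 0, "rx": 0, "ry": 0, "rz": 0}, {"tx": 0, "ty": 0, "tz": 0, "rx": 0, "ry": 0, "rz": 0}, {"tx": 0, "ty": 0, "tz": 0, "rx": 0, "ry": 0, "rz": 0}]' --fingers 0.0 --grip_force 25

```text
time_s: 8.13
tool_pos: [0.5139, 0.126, 0.0779]
tool_rot: [0.725, 3.056, -0.0]
force: [-0.2, -0.9, 0.2]
opening: 0.0136
gripper_force: 25.0
```

Gripped (13.6 mm, 25 N). Now I turn it 0.9 rad clockwise.

>>> servo_tool --increments '[{"tx": 0, "ty": 0, "tz": 0, "rx": 0, "ry": 0, "rz": 0.05}, {"tx": 0, "ty": 0, "tz": 0, "rx": 0, "ry": 0, "rz": 0.05}, {"tx": 0, "ty": 0, "tz": 0, "rx": 0, "ry": 0, "rz": 0.05}, {"tx": 0, "ty": 0, "tz": 0, "rx": 0, "ry": 0, "rz": 0.05}, {"tx": 0, "ty": 0, "tz": 0, "rx": 0, "ry": 0, "rz": 0.05}, {"tx": 0, "ty": 0, "tz": 0, "rx": 0, "ry": 0, "rz": 0.05}]'

```text
time_s: 8.63
tool_pos: [0.5136, 0.1256, 0.0779]
tool_rot: [-1.394, -2.815, 0.002]
force: [-0.5, -1.7, 0.9]
opening: 0.0138
gripper_force: 25.0
```

>>> servo_tool --increments '[{"tx": 0, "ty": 0, "tz": 0, "rx": 0, "ry": 0, "rz": 0.05}, {"tx": 0, "ty": 0, "tz": 0, "rx": 0, "ry": 0, "rz": 0.05}, {"tx": 0, "ty": 0, "tz": 0, "rx": 0, "ry": 0, "rz": 0.05}, {"tx": 0, "ty": 0, "tz": 0, "rx": 0, "ry": 0, "rz": 0.05}, {"tx": 0, "ty": 0, "tz": 0, "rx": 0, "ry": 0, "rz": 0.05}, {"tx": 0, "ty": 0, "tz": 0, "rx": 0, "ry": 0, "rz": 0.05}, {"tx": 0, "ty": 0, "tz": 0, "rx": 0, "ry": 0, "rz": 0}]'

```text
time_s: 9.22
tool_pos: [0.5131, 0.1254, 0.0779]
tool_rot: [-1.984, -2.435, 0.004]
force: [-2.6, -2.8, 1.7]
opening: 0.0137
gripper_force: 25.0
```

>>> servo_tool --increments '[{"tx": 0, "ty": 0, "tz": 0, "rx": 0, "ry": 0, "rz": 0}, {"tx": 0, "ty": 0, "tz": 0, "rx": 0, "ry": 0, "rz": 0}, {"tx": 0, "ty": 0, "tz": 0, "rx": 0, "ry": 0, "rz": 0}, {"tx": 0, "ty": 0, "tz": 0, "rx": 0, "ry": 0, "rz": 0}, {"tx": 0, "ty": 0, "tz": -1, "rx": 0, "ry": 0, "rz": 0}, {"tx": 0, "ty": 0, "tz": -1, "rx": 0, "ry": 0, "rz": 0}, {"tx": 0, "ty": 0, "tz": -1, "rx": 0, "ry": 0, "rz": 0}, {"tx": 0, "ty": 0, "tz": -1, "rx": 0, "ry": 0, "rz": 0}]' --fingers 0.45

```text
time_s: 9.88
tool_pos: [0.5138, 0.1263, 0.1585]
tool_rot: [-1.981, -2.438, -0.0]
force: [0.5, -0.1, -0.1]
opening: 0.0419
gripper_force: 0.0
```

>>> servo_tool --increments '[{"tx": -0.9, "ty": -0.42, "tz": 0, "rx": 0, "ry": 0, "rz": 0}, {"tx": -0.9, "ty": -0.42, "tz": 0, "rx": 0, "ry": 0, "rz": 0}, {"tx": -0.9, "ty": -0.42, "tz": 0, "rx": 0, "ry": 0, "rz": 0}, {"tx": -0.9, "ty": -0.42, "tz": 0, "rx": 0, "ry": 0, "rz": 0}, {"tx": -0.9, "ty": -0.42, "tz": 0, "rx": 0, "ry": 0, "rz": 0}, {"tx": -0.9, "ty": -0.42, "tz": 0, "rx": 0, "ry": 0, "rz": 0}, {"tx": -0.72, "ty": -0.34, "tz": 0, "rx": 0, "ry": 0, "rz": 0}, {"tx": 0, "ty": 0, "tz": 0, "rx": 0, "ry": 0, "rz": 0}]' --fingers 0.0

```text
time_s: 10.55
tool_pos: [0.4825, -0.0075, 0.1578]
tool_rot: [1.985, 2.434, -0.001]
force: [-1.0, 0.4, 1.3]
opening: 0.0005
gripper_force: 0.0
```

Run:
```python
from h import *
from workcell import get_image
import cv2
s=status.state();print(s['time_s'],s['tool_pos'],s['tool_rot'],s['opening'])
b=cv2.resize(get_image('side')[150:225,240:320,::-1],(320,300),interpolation=cv2.INTER_CUBIC)
o=np.zeros((360,800,3),np.uint8);o[:,:480]=cv2.resize(get_image('wrist')[:,:,::-1],(480,360),interpolation=cv2.INTER_AREA);o[:300,480:]=b
cv2.imwrite('pics/c4.png',o)
```

```text
10.55 [ 0.48248222 -0.00754634  0.15783269] [ 1.98511851e+00  2.43367744e+00 -1.18605006e-03] 0.0005045113236792878
```

View pics/c4.png

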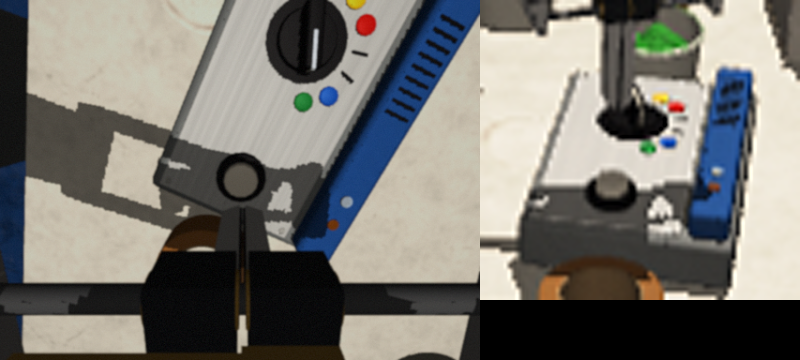

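The wrist view shows the pointer line, (317,30) to (313,68), aiming at the green dot (303,102). Blue at (328,95) is clearly off it, and the dial is seated. Next I press the button in small steps, watching the force.

>>> servo_tool --increments '[{"tx": 0.07, "ty": 0, "tz": 0.8, "rx": 0, "ry": 0, "rz": 0}, {"tx": 0, "ty": 0, "tz": 0.8, "rx": 0, "ry": 0, "rz": 0}, {"tx": 0, "ty": 0, "tz": 0.8, "rx": 0, "ry": 0, "rz": 0}, {"tx": 0, "ty": 0, "tz": 0.7, "rx": 0, "ry": 0, "rz": 0}, {"tx": 0, "ty": 0, "tz": 0, "rx": 0, "ry": 0, "rz": 0}, {"tx": 0, "ty": 0, "tz": 0, "rx": 0, "ry": 0, "rz": 0}]'

```text
time_s: 11.15
tool_pos: [0.4821, -0.003, 0.0951]
tool_rot: [-1.98, -2.437, 0.001]
force: [0.1, -0.3, 0.5]
opening: 0.0002
gripper_force: 0.0
```

>>> servo_tool --increments '[{"tx": 0, "ty": 0, "tz": 0.2, "rx": 0, "ry": 0, "rz": 0}, {"tx": 0, "ty": 0, "tz": 0.2, "rx": 0, "ry": 0, "rz": 0}, {"tx": 0, "ty": 0, "tz": 0, "rx": 0, "ry": 0, "rz": 0}]'

```text
time_s: 11.4
tool_pos: [0.4826, -0.0038, 0.0878]
tool_rot: [1.982, 2.437, 0.0]
force: [-0.5, 0.7, -0.1]
opening: 0.0004
gripper_force: 0.0
```

>>> servo_tool --increments '[{"tx": 0, "ty": 0, "tz": 0.15, "rx": 0, "ry": 0, "rz": 0}, {"tx": 0, "ty": 0, "tz": 0, "rx": 0, "ry": 0, "rz": 0}]'

```text
time_s: 11.57
tool_pos: [0.4824, -0.004, 0.0846]
tool_rot: [-1.982, -2.437, 0.0]
force: [-0.2, 0.1, -0.2]
opening: 0.0
gripper_force: 0.0
```

>>> servo_tool --increments '[{"tx": 0, "ty": 0, "tz": 0.15, "rx": 0, "ry": 0, "rz": 0}, {"tx": 0, "ty": 0, "tz": 0, "rx": 0, "ry": 0, "rz": 0}]'

```text
time_s: 11.73
tool_pos: [0.4823, -0.0041, 0.0814]
tool_rot: [-1.982, -2.437, 0.001]
force: [0.6, 0.0, -0.0]
opening: 0.0004
gripper_force: 0.0
```

>>> servo_tool --increments '[{"tx": -0.1, "ty": 0, "tz": 0.1, "rx": 0, "ry": 0, "rz": 0}, {"tx": 0, "ty": 0, "tz": 0, "rx": 0, "ry": 0, "rz": 0}]'

```text
time_s: 11.9
tool_pos: [0.4828, -0.0063, 0.0794]
tool_rot: [-1.983, -2.437, 0.001]
force: [-0.6, 0.5, -0.8]
opening: 0.0003
gripper_force: 0.0
```

>>> servo_tool --increments '[{"tx": 0, "ty": 0, "tz": 0.1, "rx": 0, "ry": 0, "rz": 0}, {"tx": 0, "ty": 0, "tz": 0, "rx": 0, "ry": 0, "rz": 0}]'

```text
time_s: 12.07
tool_pos: [0.4827, -0.006, 0.0774]
tool_rot: [-1.982, -2.437, 0.001]
force: [-0.2, 0.3, -0.1]
opening: 0.0004
gripper_force: 0.0
```

>>> servo_tool --increments '[{"tx": 0, "ty": 0, "tz": 0.1, "rx": 0, "ry": 0, "rz": 0}, {"tx": 0, "ty": 0, "tz": 0, "rx": 0, "ry": 0, "rz": 0}]'

```text
time_s: 12.23
tool_pos: [0.4827, -0.006, 0.0754]
tool_rot: [-1.982, -2.437, 0.001]
force: [0.3, 0.5, 0.3]
opening: 0.0003
gripper_force: 0.0
```

>>> servo_tool --increments '[{"tx": 0, "ty": 0, "tz": 0.1, "rx": 0, "ry": 0, "rz": 0}, {"tx": 0, "ty": 0, "tz": 0, "rx": 0, "ry": 0, "rz": 0}]'

```text
time_s: 12.4
tool_pos: [0.4831, -0.006, 0.0738]
tool_rot: [1.982, 2.437, 0.0]
force: [-0.1, -0.3, 1.8]
opening: 0.0001
gripper_force: 0.9
```

>>> servo_tool --increments '[{"tx": 0, "ty": 0, "tz": 0.1, "rx": 0, "ry": 0, "rz": 0}, {"tx": 0, "ty": 0, "tz": 0.1, "rx": 0, "ry": 0, "rz": 0}, {"tx": 0, "ty": 0, "tz": 0, "rx": 0, "ry": 0, "rz": 0}]'

```text
time_s: 12.65
tool_pos: [0.4832, -0.006, 0.07]
tool_rot: [1.982, 2.437, 0.001]
force: [-0.4, 0.4, 4.4]
opening: 0.0001
gripper_force: 2.0
```

>>> servo_tool --increments '[{"tx": 0, "ty": 0, "tz": 0.07, "rx": 0, "ry": 0, "rz": 0}, {"tx": 0, "ty": 0, "tz": 0, "rx": 0, "ry": 0, "rz": 0}]'

```text
time_s: 12.82
tool_pos: [0.4831, -0.006, 0.0687]
tool_rot: [1.982, 2.437, 0.0]
force: [-1.2, -0.1, 4.8]
opening: 0.0003
gripper_force: 2.4
```

>>> servo_tool --increments '[{"tx": 0, "ty": 0, "tz": 0.06, "rx": 0, "ry": 0, "rz": 0}, {"tx": 0, "ty": 0, "tz": 0, "rx": 0, "ry": 0, "rz": 0}]'

```text
time_s: 12.98
tool_pos: [0.4832, -0.006, 0.0685]
tool_rot: [1.982, 2.437, 0.001]
force: [-2.2, 0.9, 8.7]
opening: 0.0002
gripper_force: 4.4
```

>>> servo_tool --increments '[{"tx": 0, "ty": 0, "tz": 0.05, "rx": 0, "ry": 0, "rz": 0}, {"tx": 0, "ty": 0, "tz": 0, "rx": 0, "ry": 0, "rz": 0}, {"tx": 0, "ty": 0, "tz": 0, "rx": 0, "ry": 0, "rz": 0}]'

```text
time_s: 13.23
tool_pos: [0.4833, -0.006, 0.0684]
tool_rot: [1.982, 2.436, 0.001]
force: [-3.4, 0.0, 12.7]
opening: 0.0005
gripper_force: 6.3
```

>>> servo_tool --increments '[{"tx": 0, "ty": 0, "tz": -0.5, "rx": 0, "ry": 0, "rz": 0}, {"tx": 0, "ty": 0, "tz": -1, "rx": 0, "ry": 0, "rz": 0}, {"tx": 0, "ty": 0, "tz": -1, "rx": 0, "ry": 0, "rz": 0}, {"tx": 0, "ty": 0, "tz": -1, "rx": 0, "ry": 0, "rz": 0}, {"tx": 0, "ty": 0, "tz": -1, "rx": 0, "ry": 0, "rz": 0}, {"tx": 0, "ty": 0, "tz": 0, "rx": 0, "ry": 0, "rz": 0}, {"tx": 0, "ty": 0, "tz": 0, "rx": 0, "ry": 0, "rz": 0}]'

```text
time_s: 13.82
tool_pos: [0.4834, -0.0061, 0.1564]
tool_rot: [1.982, 2.436, 0.001]
force: [-0.8, 0.3, -0.3]
opening: 0.0001
gripper_force: 0.0
```

Run:
```python
from h import *
from workcell import get_image
import cv2
s=status.state();print(s['time_s'],s['tool_pos'],s['force'])
b=cv2.resize(get_image('side')[150:225,240:320,::-1],(320,300),interpolation=cv2.INTER_CUBIC)
o=np.zeros((360,800,3),np.uint8);o[:,:480]=cv2.resize(get_image('wrist')[:,:,::-1],(480,360),interpolation=cv2.INTER_AREA);o[:300,480:]=b
cv2.imwrite('pics/c5.png',o)
```

```text
13.8167 [ 0.48342325 -0.00606091  0.15642135] [-0.7933207   0.28415902 -0.32856491]
```

View pics/c5.png

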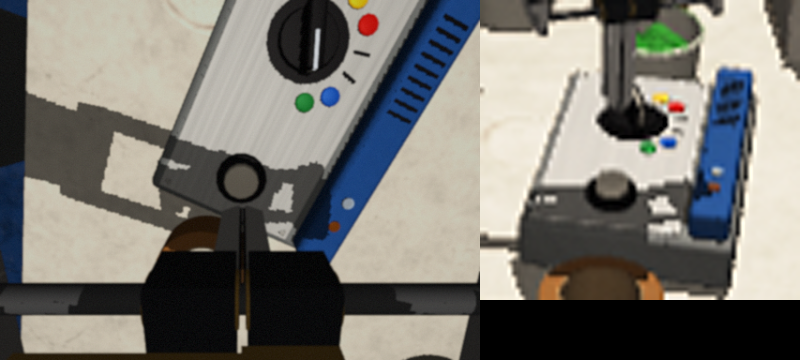

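The pointer still aims at green (304,102). The button is up again at (240,180), and the arm is clear of everything.

```bash
python3 -c "
from workcell import arm
print(arm.sign_off())"
```

```text
the job is handed in; nothing more can be done
None
```

I turned the dial to its click position at the green dot, then pressed the start button until it bottomed out (12.7 N) and let it come back up, and handed the job in at about 14 s with nothing else on the table touched.

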